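Set up the folding desk light and its dimmer

TASK

Set up the desk light for a video call: fold its light panel up until it stands straight upright; then take out the black dimmer block that lies under it and set it down gently on the cork mat, lengthwise and wholly on it. With the block standing on the mat and released, turn its dial clockwise until the white pointer line on the grip meets the one long white mark. Leave the mug, the pen cup and the ruler as they are.

Things in the scene. Friction and masses are not known exactly. Their poses are not given: they have to be found in the camera images.
- lamp: Folding LED desk light, fixed: aluminium foot plate 200 x 200 x 8 mm, origin at the centre of its underside, z up. Along its +y edge stand a 58 mm high back rail (inner face at y 90 mm) and at x = +-90 mm two 16 mm wide, 112 mm high cheeks carrying the panel's hinge (axis along the lamp's x at y 90 mm, z 95 mm). The plate's other three sides are open.
- panel (a joint): Angle of the light panel (150 mm along the hinge, 115 mm out from it, 12 mm thick), rad: 0 = level over the foot plate, towards the lamp's -y; pi/2 = straight upright; 1.9 = stop, leaning back. Stiff friction hinge (0.45 N m): it stays where it is let go. Starts nearly folded, 0 to 0.35.
- panel_hinge (a point): Middle of the panel's hinge axis, 95 mm above the table. Turns with the panel; its x axis is the hinge axis.
- panel_bar (a point): Middle of the panel's grab bar: a round bar 12 mm thick, 100 mm long, parallel to the hinge, 155 mm from it, in the panel's plane. It closes a loop at the panel's free edge with a 34 mm open gap between bar and panel edge, so two downward fingers can straddle the bar, which turns between them as the panel folds.
- dimmer: Loose black dimmer block, housing 150 (x) x 68 (y) x 34 (z) mm, 0.4 to 0.65 kg, origin at the centre of its underside, z up. Starts flat on the foot plate under the panel, long side roughly along the hinge. Its dial is on top, 35 mm towards +x; the -x half can be gripped across the 68 mm width.
- dial (a joint): Angle of the dial, rad, growing clockwise seen from above; stops at 0 and 5.2. At 3.4 its pointer meets the long mark (points to the block's -x). Starts at 0 to 1.1. Light friction (0.03 N m), stays where it is left.
- dial_grip (a point): On the dial's axis at gripping height, 61.5 mm above the block's underside. Turns with the dial: the upright grip bar (50 mm long, 14 mm thick, from 6 to 36 mm above the housing, on a disc 50 mm wide, 6 mm high) lies along this point's x, the white pointer line at its -x end. It needs 2.3 to 3.4 rad of turn: let go and take it again.
- dial_pointer (a point): Outer end of the pointer line, at the end of the grip bar's top, 25 mm from the dial's axis.
- mark (a point): The long white mark on the block's top (36 x 5 mm) that the pointer must meet: this is its inner end, 28 mm from the dial's axis towards the block's -x, on the middle line. The other scale marks are short 4 mm ticks.
- mat: Flat cork mat 200 (x) x 118 (y) x 4 mm fixed to the table, origin at the centre of its underside. The block goes on it with its long side along the mat's x, either way round.
- computer: Black mini computer, fixed, 155 (x) x 80 (y) x 155 mm high, origin at the centre of its underside. An obstacle; it changes places with the mat.
- ruler: White three-edged scale ruler, loose, 160 mm long, about 30 mm high and wide, lying on top of the computer; origin at the middle of its underside. Bystander.
- mug: White mug, loose, 80 mm wide, 90 mm high, with a handle; origin at the centre of its underside. Bystander.
- pencup: Pale pink pen cup, loose, 84 mm wide, 105 mm high, pens up to 150 mm; origin at the centre of its underside. Bystander.
Things that resemble listed ones, but are neither listed nor needed, are in the scene too. What is shaped like the dimmer but blue or turquoise is not meant.

How it is judged (in metres and radians):
On the way, in this order (a step that is already met when the one before it is completed fails the run):
1. the panel stands upright while the block still lies on the light's foot plate (value of joint panel between 1.45 and 1.69 rad and horizontal distance between dimmer and lamp below 0.06 m and height (world z) of dimmer below 0.02 m), for 0.2 s.
2. the block lies on the mat, released, the panel still upright (value of joint panel between 1.45 and 1.69 rad and x of dimmer in the frame of mat between -0.032 and 0.032 m and y of dimmer in the frame of mat between -0.032 and 0.032 m and z of dimmer in the frame of mat below 0.008 m and angle between the x axis of dimmer and the x axis of mat, either way round below 0.4 rad and angle between dimmer's own z axis and vertical below 0.06 rad and contact force between the fingers and dimmer below 0.1 N), for 0.2 s.
3. on the mat, the dial's pointer is brought to the long mark (x of dimmer in the frame of mat between -0.032 and 0.032 m and y of dimmer in the frame of mat between -0.032 and 0.032 m and z of dimmer in the frame of mat below 0.008 m and angle between the x axis of dimmer and the x axis of mat, either way round below 0.4 rad and angle between dimmer's own z axis and vertical below 0.06 rad and value of joint dial between 3.3 and 3.5 rad), for 0.2 s.
At the end, for the whole second after the job is handed in: The panel stands upright within about 7 degrees; the block lies flat and still on the mat, its middle within 32 mm of the mat's middle along each side of the mat and its long side within 0.4 rad of the mat's; the dial's pointer is within 0.1 rad of the long mark; the block is released (all of step 3 and value of joint panel between 1.45 and 1.69 rad and contact force between the fingers and dimmer below 0.1 N and linear speed of dimmer below 0.02 m/s and velocity of joint panel between -0.05 and 0.05 rad/s); the robot touches nothing.
It fails at once if the mug is disturbed: moved by more than 25 mm or tipped by 0.5 rad (distance of mug from where it was at the start of the episode above 0.025 m or angle between mug's own z axis and vertical above 0.5 rad).
It fails at once if the pencup is disturbed: moved by more than 25 mm or tipped by 0.5 rad (distance of pencup from where it was at the start of the episode above 0.025 m or angle between pencup's own z axis and vertical above 0.5 rad).
It fails at once if the ruler is disturbed: moved by more than 25 mm or tipped by 0.5 rad (distance of ruler from where it was at the start of the episode above 0.025 m or angle between ruler's own z axis and vertical above 0.5 rad).
It fails at once if the block is dropped: it moves faster than 0.6 m/s while the fingers do not touch it (a free fall of about 18 mm) (linear speed of dimmer above 0.6 m/s and contact force between the fingers and dimmer below 0.1 N).
It also fails if it takes over 72 s, if anything falls off the work surface, if the arm or the gripper's body presses on something with over 40 N, if the wrist force passes 120 N, or if a joint passes its speed limit or range.

ROBOT

A 6-joint arm with a two-finger parallel gripper is mounted at the origin on the work surface. World frame = base frame: x ahead of the robot, y to its left, z up, the work surface at z = 0. Lengths are in mm, angles in rad, forces in N, time in s.
With the tool pointing down it reaches from about 300 to 775 mm from the base axis. Payload 14.6 kg.
Tool frame: the origin (TCP) lies at the very end of the fingers, on their centre line; the grasp point (between the pads) lies 19 mm behind it; z points along the fingers, y is the line along which they close (so a half turn about z gives the same grasp; the last joint's range is limited). The gripper opens to 94 mm and grips with 3 to 60 N. Pads are 16 mm wide; open, the fingers measure 119 mm over their backs; the gripper's body (75 mm by 177 mm) begins 78 mm behind the grasp point.
Start: joints at [1.174, 0.3, 1.521, -0, 1.321, -0.067], TCP at [178.117, 520.35, 205.446] pointing down, gripper open.
Joint ranges: [-3.03, 3.03], [-0.79, 2.21], [0.23, 2.52], [-1.04, 4.18], [0, 3.07], [-2.55, 2.55]. Speed limits (rad/s): [2.22, 2.22, 2.57, 3.14, 3.14, 3.14].

INTERFACE

Orientations are given as [roll, pitch, yaw] about the fixed x, y, z axes, in that order (R = Rz(yaw) Ry(pitch) Rx(roll)).
In Python, from cell import manip, eyes, ticket gives the robot as it stands. The module is installed in compiled form; this text tells all that it offers.
- The arm moves only by the tool arm_command, never from a script. Its argument "plan" is a list of rows, each a list of 5 numbers: the opening, from -1 (shut) to 1 (fully open), then the shift along the tool's x, y, z in m, then the turn about the tool's z in rad. In form: [[jaw, dx, dy, dz, roll], ...]. A call has 1 to 20 rows; each row shifts and turns the commanded pose from where the row before left it, along the tool's axes as they then stand; what a row does not reach is not made up. A row lasts 1/8 s, in which the tool goes at most 62.5 mm and 10.7 degrees, less where a joint would pass 70% of its speed; a pose out of reach is approached as far as the arm can. A call is refused whole if a number of a shift passes 0.0625 or a number of a turn 0.188, either way. A call with a gripper value outside its range is refused whole. The fingers move at their own pace and stop on an object; "newtons" is the grip in N (left out, the last holds). Time passes only in rows, so rows that do not move let the fingers close. It gives the time, the measured TCP pose, the force, the opening and the grip force at its end, in the units of the state.
- manip.read_state(): the state, without advancing time (a new reading comes with each control period).
- eyes.camera(name): name is "scene" or "top" or "wrist"; returns a dict with "img" (400x640x3 uint8, blue, green, red), "z_map" (400x640 float32, mm along the optical axis (not along the pixel's ray), 0 where there is no reading), "fx", "fy", "cx", "cy" (pixels), "dist" ([k1, k2, p1, p2, k3] as OpenCV has them; the pictures are not rectified), "eye" and "orientation" of the camera in the world. Camera axes: x right, y down, z forward; pixel columns grow to the right and rows downward; lengths in mm; the calibration is good to about 2 mm. A picture is of the moment at which its call begins.
- ticket.sign_off(): hands the job in; it is judged then, once.
The state is a dict: "clock": time; "joints": joint angles; "qd": joint speeds; "effort": joint torques, N m; "eef_pos": TCP position; "eef_rot": TCP orientation; "wrist_force": force on the tool from outside, world axes, zero at the start; "moment": the same for the moment, N m; "finger_gap": finger opening in mm; "finger_force": force on a finger pad.
Only numpy, scipy, OpenCV 4.12 (cv2) and the standard library are available. Lean on these libraries where they do the work, as an engineer would, in place of code of your own. Each camera call takes 0.05 s, during which the arm holds its last target. There are 200 camera calls.

## Working session

There is one attempt and no reset: what is moved stays moved. The work goes in short steps, Python scripts to look and compute and a tool call to move; the robot and the scene stay as the last step left them, time stands still between calls to the robot, and variables do not carry over. Pictures are saved under pics/ and viewed, at most 10 in all, crops included, and the job is handed in when it is done.

Besides the shell and the picture viewer there is one more tool, called after "Call:" as a command line: name --pt "numbers of a row" for each row, then --argument value for the rest. arm_command: Moves the arm, as the interface text tells. Its arguments: {"type":"object","properties":{"plan":{"type":"array"},"newtons":{"type":"number"}},"required":["plan"]}

```bash
mkdir -p pics
cat > h.py <<'E'
import numpy as np, cv2
from cell import manip, eyes, ticket
from scipy.spatial.transform import Rotation as R
def cam(n):
    c=eyes.camera(n); c['K']=np.array([[c['fx'],0,c['cx']],[0,c['fy'],c['cy']],[0,0,1.]]); c['d']=np.array(c['dist'],float)
    o=np.array(c['orientation'],float)
    c['R']=o if o.shape==(3,3) else R.from_euler('xyz',o).as_matrix()
    c['eye']=np.array(c['eye'],float); return c
def rays(c,px):
    u=cv2.undistortPoints(np.array(px,float).reshape(-1,1,2),c['K'],c['d']).reshape(-1,2)
    return np.c_[u,np.ones(len(u))]@c['R'].T
def onplane(c,px,z):
    r=rays(c,px); return c['eye']+r*((z-c['eye'][2])/r[:,2])[:,None]
def depth(c,px):
    px=np.array(px).reshape(-1,2); r=rays(c,px); z=c['z_map'][px[:,1].astype(int),px[:,0].astype(int)]
    return c['eye']+r*z[:,None]
def proj(c,P):
    return cv2.projectPoints((np.array(P,float).reshape(-1,3)-c['eye'])@c['R'],np.zeros(3),np.zeros(3),c['K'],c['d'])[0].reshape(-1,2)
def tri(c1,p1,c2,p2):
    a,b=rays(c1,[p1])[0],rays(c2,[p2])[0]
    t=np.linalg.lstsq(np.c_[a,-b],c2['eye']-c1['eye'],rcond=None)[0]
    A,B=c1['eye']+a*t[0],c2['eye']+b*t[1]; return (A+B)/2,np.linalg.norm(A-B)
E
python3 - <<'E'
from h import *
print(manip.read_state())
for n in ['scene','top','wrist']:
    c=cam(n); cv2.imwrite(f'pics/{n}0.png',c['img']); print(n,c['orientation'],c['eye'],c['fx'],c['fy'],c['cx'],c['cy'],c['dist'],(c['z_map']==0).mean())
E
```

```text
{'clock': 0.0, 'joints': array([ 1.17440016e+00,  3.00430899e-01,  1.52158394e+00, -6.84952562e-06,
        1.32068549e+00, -6.65901534e-02]), 'qd': array([-1.38314691e-03, -1.08652758e-03,  2.17310522e-04,  6.67319754e-04,
       -1.34948804e-07, -2.30486465e-04]), 'effort': array([-1.30981261e-03, -5.31808913e+01, -3.52732694e+01,  7.07975356e-02,
        2.44443468e-02, -5.80396181e-05]), 'eef_pos': array([178.0215013 , 520.11777236, 204.90716752]), 'eef_rot': array([-3.14048699e+00, -6.70860581e-05,  2.81178830e+00]), 'wrist_force': array([ 0.51516681, -0.08609711,  0.40187403]), 'moment': array([-0.03550295,  0.06701092,  0.0449242 ]), 'finger_force': 0.0, 'finger_gap': 94.11229640054269}
scene [-2.61619456 -0.00448442  1.89925556] [1050.23601263  288.17025118 1087.89036695] 419.36570512662706 419.36570512662706 320.55288362916014 196.9140121210273 [-0.10201718  0.          0.          0.          0.        ] 0.00412890625
top [-2.9642243   0.01631209 -1.56008556] [ 338.34271169   98.77309045 1183.59303439] 372.21489179205037 372.21489179205037 317.70737121055043 194.36967845305932 [-0.05217959  0.          0.          0.          0.        ] 0.003890625
wrist [2.85416397e+00 1.11486223e-03 1.24067063e+00] [100.10155728 547.09362969 384.48352516] 312.58944688055027 312.58944688055027 322.5310268720176 193.53461854034552 [-0.05733513  0.          0.          0.          0.        ] 0.004125
```

View pics/scene0.png

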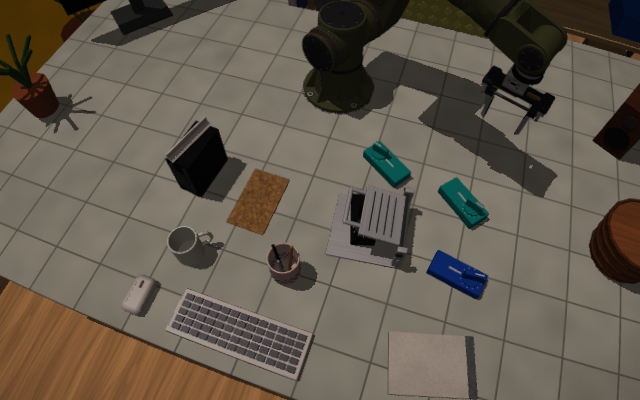

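View pics/top0.png

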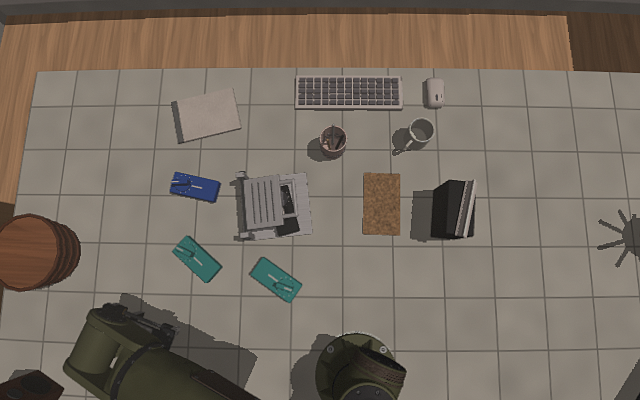

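The scene view shows the lamp at (370,230), the cork mat at (258,200), the computer with the ruler at (197,160), the mug at (185,243) and the pen cup at (283,262). In the top view the lamp is at (273,205), with its hinge cheeks on the left at x≈240, and the mat is at (381,203).

There are four candidates for the dimmer. In the top view they are the black block under the panel (288,205), a blue one (195,187), and two turquoise ones (197,258) and (276,279). Only the black one under the panel fits the description. I'll confirm it in one enlarged crop.

Run:
```python
from h import *
s=cam('scene'); t=cam('top')
a=cv2.resize(s['img'][175:275,315:425],None,fx=4.8,fy=4.8,interpolation=cv2.INTER_CUBIC)[:, :]
b=cv2.resize(t['img'][160:250,225:320],None,fx=4,fy=4,interpolation=cv2.INTER_CUBIC)
a=cv2.resize(a,(400,364)); b=cv2.resize(b,(400,379))
im=np.zeros((379,800,3),np.uint8); im[:364,:400]=a; im[:,400:]=b
cv2.imwrite('pics/crop1.png',np.clip(im.astype(float)*1.4,0,255).astype(np.uint8))
# mat by colour
for n,c,z in(('s',s,4),('t',t,4)):
    h=cv2.cvtColor(c['img'],cv2.COLOR_BGR2HSV); m=cv2.inRange(h,(5,90,60),(20,255,255))
    box=(200,160,300,240) if n=='s' else (350,160,410,245)
    mm=np.zeros_like(m); mm[box[1]:box[3],box[0]:box[2]]=m[box[1]:box[3],box[0]:box[2]]
    k=max(cv2.findContours(mm,0,2)[0],key=cv2.contourArea)[:,0]
    P=onplane(c,k,4)[:,:2].astype(np.float32); print(n,cv2.minAreaRect(P),cv2.boundingRect(k))
    print(np.median(depth(c,np.argwhere(mm)[:,::-1]),0))
```

```text
s ((523.1277465820312, -82.12649536132812), (118.53404235839844, 201.22402954101562), 88.21261596679688) (226, 169, 64, 66)
[529.62553815 -81.40508363   4.46893399]
t ((522.8888549804688, -83.08757019042969), (114.82361602783203, 198.41900634765625), 88.44170379638672) (363, 173, 37, 62)
[519.76611187 -83.61725355   4.76282247]
```

View pics/crop1.png

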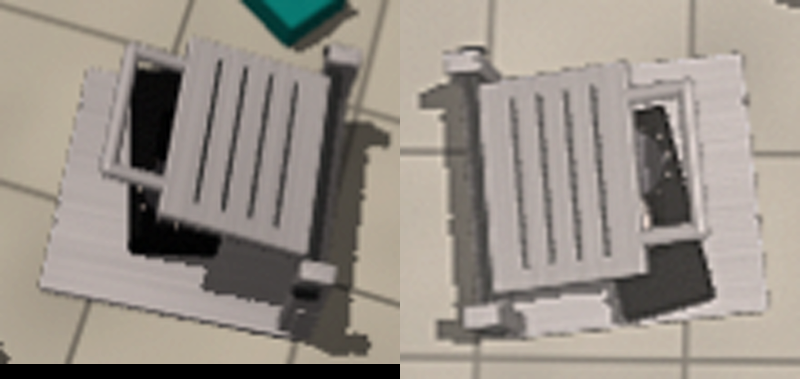

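The crop shows the black block under the panel, in the top half at about px (290,205), with its dial towards the upper end, which is world +x. That makes it the dimmer. The bar runs from about (294,180) to (297,216) in the top view and from (345,222) to (351,188) in the scene view. Next I triangulate the lamp and the bar.

Run:
```python
from h import *
s=cam('scene'); t=cam('top')
for n,(a,b) in dict(bar1=((345.25,222.3),(294.4,180.2)),bar2=((350.75,187.9),(297,215.8))).items(): print(n,tri(s,a,t,b))
# panel surface points by depth
for n,c,k in(('s',s,[(372,194),(400,200),(365,228),(395,240),(385,215)]),('t',t,[(248,185),(275,180),(250,225),(280,222),(264,204)])):
    print(n,depth(c,k).round(1).tolist())
print('plate corners',onplane(t,[(305.8,173),(311.7,234.1)],8).round(1).tolist())
# all points in lamp area
for n,c,b in(('t',t,(225,320,160,250)),('s',s,(315,425,175,275))):
    g=np.stack(np.meshgrid(np.arange(b[0],b[1]),np.arange(b[2],b[3])),-1).reshape(-1,2)
    P=depth(c,g); np.save(n+'.npy',P)
    m=(P[:,2]>5)&(P[:,2]<12); print(n,'plate',cv2.minAreaRect(P[m][:,:2].astype(np.float32)),np.median(P[m,2]))
    m=(P[:,2]>105)&(P[:,0]>300); print('high',P[m].round(0)[::max(1,m.sum()//15)].tolist())
    m=(P[:,2]>36)&(P[:,2]<48); print('mid',m.sum(),cv2.minAreaRect(P[m][:,:2].astype(np.float32)))
```

```text
bar1 (array([569.48571058, 191.40358495, 119.32880236]), np.float64(9.251802910234316))
bar2 (array([465.31202338, 178.26009945, 120.79713137]), np.float64(2.5468369159551925))
s [[463.3, 238.9, 118.4], [449.2, 315.2, 105.9], [567.3, 248.7, 119.0], [568.1, 330.7, 104.4], [510.3, 288.0, 112.2]]
t [[558.4, 326.2, 104.0], [570.2, 243.6, 121.9], [439.6, 315.7, 101.1], [447.1, 225.3, 122.8], [499.1, 273.5, 120.8]]
plate corners [[619.0, 159.6, 8.0], [421.5, 137.8, 8.0]]
t plate ((518.5552368164062, 269.1907958984375), (290.05523681640625, 306.99810791015625), 0.7114837169647217) 8.264575580453766
high [[338.0, 99.0, 1184.0], [575.0, 298.0, 113.0], [567.0, 302.0, 109.0], [557.0, 289.0, 114.0], [546.0, 325.0, 107.0], [535.0, 252.0, 118.0], [523.0, 289.0, 118.0], [512.0, 186.0, 133.0], [502.0, 259.0, 120.0], [492.0, 299.0, 108.0], [482.0, 229.0, 124.0], [471.0, 283.0, 110.0], [463.0, 304.0, 105.0], [453.0, 222.0, 125.0], [439.0, 312.0, 105.0], [338.0, 99.0, 1184.0]]
mid 509 ((505.7012023925781, 261.7735900878906), (191.98910522460938, 150.49099731445312), 6.069009304046631)
s plate ((479.1730041503906, 255.9276885986328), (309.3030700683594, 326.5376281738281), 20.620519638061523) 8.347428005062966
high [[1050.0, 288.0, 1088.0], [445.0, 254.0, 118.0], [445.0, 271.0, 112.0], [469.0, 252.0, 119.0], [512.0, 183.0, 130.0], [475.0, 285.0, 109.0], [508.0, 248.0, 122.0], [481.0, 326.0, 105.0], [515.0, 281.0, 116.0], [543.0, 244.0, 122.0], [543.0, 264.0, 117.0], [545.0, 278.0, 113.0], [565.0, 264.0, 119.0], [573.0, 274.0, 118.0], [585.0, 271.0, 110.0], [603.0, 352.0, 107.0]]
mid 521 ((476.2200927734375, 264.16644287109375), (284.0727233886719, 149.38172912597656), 12.524593353271484)
```

Call:
arm_command --pt "-0.36 -0.0428 -0.0206 0 0" --pt "-0.36 -0.0428 -0.0206 0 0" --pt "-0.36 -0.0428 -0.0206 0 0" --pt "-0.36 -0.0428 -0.0206 0 0" --pt "-0.36 -0.0428 -0.0206 0 0" --pt "-0.36 -0.0428 -0.0206 0 0" --pt "-0.36 -0.0428 -0.0206 0 0" --pt "-0.36 -0.0428 -0.0206 0 0" --pt "-0.36 -0.0428 -0.0206 0 0" --pt "-0.36 -0.0428 -0.0206 0 0" --pt "-0.36 0 0 0 -0.147" --pt "-0.36 0 0 0 -0.147" --pt "-0.36 0 0 0 -0.147" --pt "-0.36 0 0 0 0" --pt "-0.36 0 0 0 0" --newtons 30

```text
clock: 2.22
eef_pos: [516.3, 186.9, 205.4]
eef_rot: [-3.142, -0.0, -3.034]
wrist_force: [-0.5, -0.4, -0.0]
finger_gap: 30.2
finger_force: 0.0
```

```bash
cat >> h.py <<'E'
def delta(P,yaw=None):
    "tool-axis shift (m) and tool-z turn from the measured pose to P (mm), yaw"
    st=manip.read_state(); Rm=R.from_euler('xyz',st['eef_rot']).as_matrix()
    d=Rm.T@(np.array(P)-st['eef_pos'])/1000
    y=0 if yaw is None else -((yaw-st['eef_rot'][2]+np.pi)%(2*np.pi)-np.pi)
    print('pos',st['eef_pos'].round(1),'rot',st['eef_rot'].round(3),'j',np.round(st['joints'],2),'F',st['wrist_force'].round(1),'gap',round(st['finger_gap'],1),'ff',round(st['finger_force'],1),'t',st['clock']); print('d',d.round(4),'turn',round(y,3)); return d,y
E
python3 - <<'E'
from h import *
delta([516,186.5,107],3.25)
w=cam('wrist'); cv2.imwrite('pics/w1.png',w['img'])
E
```

```text
pos [516.3 186.9 205.4] rot [-3.142 -0.    -3.034] j [ 0.28  0.3   1.52 -0.    1.32 -1.4 ] F [-0.5 -0.4 -0. ] gap 30.2 ff 0.0 t 2.225
d [ 0.0004 -0.0003  0.0984] turn -0.0
```

View pics/w1.png

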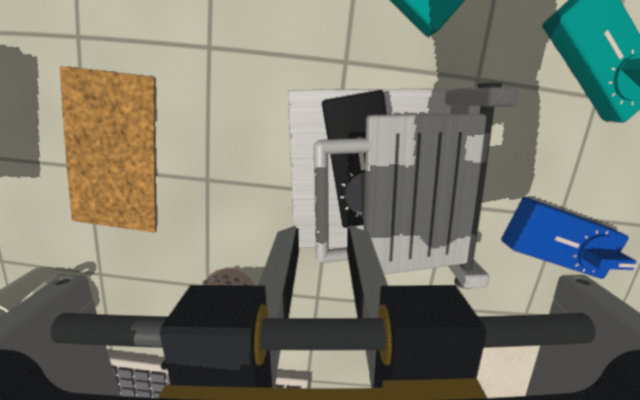

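The wrist view shows the bar from (320,143) to (323,258), with the fingers on either side of it at x≈300 and x≈350. Next I check the bar position with a ray and with depth.

Run:
```python
from h import *
w=cam('wrist'); t=cam('top')
k=[(320,146),(321,170),(322,200),(322.5,230),(323,256)]
print('plane',onplane(w,k,126).round(1).tolist())
rows=[155,175,195,215,235]
for v in rows:
    u=np.arange(308,338); P=depth(w,np.c_[u,np.full(30,v)]); m=(P[:,2]>110)&(P[:,2]<145)
    print(v,u[m],P[m].mean(0).round(1),P[m,2].max().round(1))
print('tri +x end/-x end', tri(w,(323,256),t,(294.4,180.2)),tri(w,(320,146),t,(297,215.8)))
```

```text
plane [[469.9, 179.5, 126.0], [490.0, 182.5, 126.0], [516.3, 186.2, 126.0], [544.3, 189.7, 126.0], [570.0, 193.0, 126.0]]
155 [314 315 316 317 318 319 320 321 322 323 324 325 326 327] [476.4 180.7 131.7] 133.2
175 [314 315 316 317 318 319 320 321 322 323 324 325 326 327] [493.  182.4 131.9] 133.8
195 [315 316 317 318 319 320 321 322 323 324 325 326 327] [510.1 184.7 131.9] 134.2
215 [315 316 317 318 319 320 321 322 323 324 325 326 327 328] [528.2 187.1 131.3] 133.2
235 [315 316 317 318 319 320 321 322 323 324 325 326 327 328] [546.9 189.1 131.3] 134.1
tri +x end/-x end (array([569.34904856, 189.62429287, 126.4501944 ]), np.float64(6.615094222636641)) (array([470.32315435, 179.00292852, 103.5594198 ]), np.float64(5.412701921540725))
```

Call:
arm_command --pt "-0.36 -0.002 -0.001 0.02 -0.015" --pt "-0.36 0 0 0.026 0" --pt "-0.36 0 0 0.026 0" --pt "-0.36 0 0 0.026 0" --pt "-0.36 0 0 0 0" --pt "-1 0 0 0 0" --pt "-1 0 0 0 0" --pt "-1 0 0 0 0" --pt "-1 0 0 0 0" --newtons 30

```text
clock: 3.5
eef_pos: [518.9, 185.9, 108.1]
eef_rot: [-3.141, 0.001, -3.016]
wrist_force: [2.2, -3.1, 2.9]
finger_gap: 11.1
finger_force: 30.0
```

Run:
```python
from h import *
delta([518,186,107])
# arc rows: hinge-side y'(=tool +y), up = tool -z
a=np.linspace(0.211,1.6,17)
y=155*(np.cos(a[0])-np.cos(a)); z=155*(np.sin(a)-np.sin(a[0]))
print(np.c_[a[1:],np.diff(y),np.diff(z)].round(2).tolist())
```

```text
pos [518.9 185.9 108.1] rot [-3.141e+00  1.000e-03 -3.016e+00] j [ 0.28  0.4   1.62 -0.    1.12 -1.42] F [ 2.2 -3.1  2.9] gap 11.1 ff 30.0 t 3.5
d [0.0009 0.0002 0.0011] turn 0
[[0.3, 3.39, 13.02], [0.38, 4.5, 12.68], [0.47, 5.58, 12.24], [0.56, 6.62, 11.71], [0.65, 7.61, 11.09], [0.73, 8.55, 10.39], [0.82, 9.42, 9.61], [0.91, 10.21, 8.76], [0.99, 10.93, 7.84], [1.08, 11.57, 6.86], [1.17, 12.12, 5.83], [1.25, 12.58, 4.76], [1.34, 12.95, 3.65], [1.43, 13.22, 2.51], [1.51, 13.38, 1.36], [1.6, 13.45, 0.19]]
```

Call:
arm_command --pt "-1 0 0.0034 -0.013 0" --pt "-1 0 0.0045 -0.0127 0" --pt "-1 0 0.0056 -0.0122 0" --pt "-1 0 0.0066 -0.0117 0" --pt "-1 0 0.0076 -0.0111 0" --pt "-1 0 0.0086 -0.0104 0" --pt "-1 0 0.0094 -0.0096 0" --pt "-1 0 0.0102 -0.0088 0" --pt "-1 0 0 0 0"

```text
clock: 4.62
eef_pos: [512.9, 239.8, 200.5]
eef_rot: [-3.138, 0.005, -3.016]
wrist_force: [-1.9, -19.9, 27.3]
finger_gap: 11.3
finger_force: 30.0
```

Call:
arm_command --pt "-1 0 -0.002 -0.004 0" --pt "-1 0 0.0107 -0.0081 0" --pt "-1 0 0.0114 -0.0071 0" --pt "-1 0 0.0117 -0.0059 0" --pt "-1 0 0.0123 -0.0051 0" --pt "-1 0 0 0 0"

```text
clock: 5.38
eef_pos: [507.1, 285.9, 228.6]
eef_rot: [3.141, 0.005, -3.015]
wrist_force: [9.5, -0.3, 5.2]
finger_gap: 10.9
finger_force: 30.0
```

Call:
arm_command --pt "-1 -0.001 0.0127 -0.0039 0" --pt "-1 0 0.0131 -0.0028 0" --pt "-1 0 0.0131 -0.0018 0" --pt "-1 0 0.0133 -0.0006 0" --pt "-1 0 0 0 0" --pt "-1 0 0 0 0"

```text
clock: 6.12
eef_pos: [500.8, 337.9, 237.3]
eef_rot: [3.14, 0.003, -3.015]
wrist_force: [5.0, 1.4, 5.9]
finger_gap: 10.9
finger_force: 30.0
```

Run:
```python
from h import *
delta([500,337,231])
s=cam('scene'); cv2.imwrite('pics/s2.png',cv2.resize(s['img'][120:290,290:480],None,fx=4,fy=3.5))
t=cam('top');
for n,c,b in(('t',t,(210,330,150,250)),('s',s,(290,480,120,290))):
    g=np.stack(np.meshgrid(np.arange(b[0],b[1]),np.arange(b[2],b[3])),-1).reshape(-1,2)
    P=depth(c,g); L=(P[:,:2]-[499.7,336.3])@np.array([[.9921,-.1253],[.1253,.9921]]).T if 0 else np.c_[(P[:,0]-499.7)*.9921+(P[:,1]-336.3)*.1253,-(P[:,0]-499.7)*.1253+(P[:,1]-336.3)*.9921]
    for lo in range(110,210,15):
        m=(P[:,2]>lo)&(P[:,2]<=lo+15)&(abs(L[:,0])<72)&(abs(L[:,1])<30); 
        if m.sum(): print(n,lo,m.sum(),np.percentile(L[m,1],[10,50,90]).round(1))
```

```text
pos [500.8 337.9 237.3] rot [ 3.140e+00  3.000e-03 -3.015e+00] j [ 0.53  0.4   1.31  0.    1.43 -1.16] F [5.  1.4 5.9] gap 10.9 ff 30.0 t 6.125
d [ 0.001  -0.0008  0.0063] turn 0
t 200 2 [-3.7 -2.8 -1.9]
s 110 29 [-5.2 -4.9 -4.4]
s 125 37 [-5.2 -4.7 -4.2]
s 140 40 [-5.  -4.6 -4.1]
s 155 34 [-4.8 -4.5 -4. ]
s 170 29 [-4.8 -4.6 -4.1]
s 185 27 [-4.8 -4.4 -4. ]
s 200 106 [-3.8 -1.4  4.5]
```

View pics/s2.png

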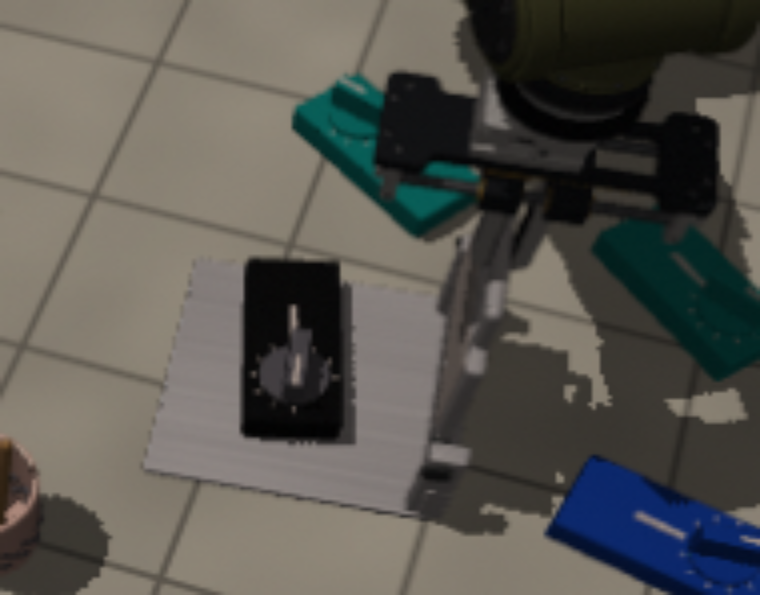

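The crop shows the panel upright; its front face slopes by only 0.008 rad. The block on the plate has its dial towards world +x (bottom of the crop), its long mark towards -x and the pointer near +x. I release the bar and back off.

Call:
arm_command --pt "-0.4 0 0 0 0" --pt "-0.4 0 0 0 0" --pt "-0.4 0 0 0 0" --pt "-0.4 0 0 -0.02 0" --pt "-0.4 0 0 -0.04 0" --pt "1 0 -0.045 -0.01 0" --pt "1 0 -0.05 0 0" --pt "1 0 -0.04 0 0" --pt "1 0 0 0 0" --pt "1 0 0 0 0"

```text
clock: 7.48
eef_pos: [517.2, 203.7, 306.3]
eef_rot: [3.141, -0.0, -3.015]
wrist_force: [0.0, -0.3, -0.8]
finger_gap: 74.9
finger_force: 0.0
```

Run:
```python
from h import *
delta([510,230,200])
w=cam('wrist'); s=cam('scene'); t=cam('top'); cv2.imwrite('pics/w3.png',w['img'])
for n,c,b,h in(('t',t,(235,315,165,245),42),('s',s,(325,400,180,260),42),('w',w,(150,500,0,400),42)):
    g=c['img'][b[2]:b[3],b[0]:b[1]]; m=(g.max(2)<60).astype(np.uint8)
    m=cv2.morphologyEx(m,cv2.MORPH_CLOSE,np.ones((3,3)))
    k=[x[:,0]+[b[0],b[2]] for x in cv2.findContours(m,0,2)[0] if cv2.contourArea(x)>150]
    for q in k:
        P=onplane(c,q,42); P=P[(abs(P[:,0]-510)<140)&(abs(P[:,1]-240)<120)]
        if len(P)>8: print(n,cv2.boundingRect(q),cv2.minAreaRect(P[:,:2].astype(np.float32)))
P=depth(s,np.stack(np.meshgrid(np.arange(290,480),np.arange(120,290)),-1).reshape(-1,2))
L=np.c_[(P[:,0]-499.7)*.9921+(P[:,1]-336.3)*.1253,-(P[:,0]-499.7)*.1253+(P[:,1]-336.3)*.9921]
for lo in range(110,200,15):
    m=(P[:,2]>lo)&(P[:,2]<=lo+15)&(abs(L[:,0])<72)&(abs(L[:,1])<30); print(lo,m.sum(),np.median(L[m,1]).round(1))
# obstacle points near mat
P=depth(t,np.stack(np.meshgrid(np.arange(300,500),np.arange(90,280)),-1).reshape(-1,2))
for nm,x0,x1,y0,y1,z0 in(('comp',400,640,-400,-120,60),('cup',600,780,-30,120,60),('mug',600,800,-300,-100,60)):
    m=(P[:,0]>x0)&(P[:,0]<x1)&(P[:,1]>y0)&(P[:,1]<y1)&(P[:,2]>z0); print(nm,m.sum(),P[m].min(0).round(),P[m].max(0).round())
```

```text
pos [517.2 203.7 306.3] rot [ 3.141 -0.    -3.015] j [ 0.31  0.26  1.34  0.    1.54 -1.39] F [ 0.  -0.3 -0.8] gap 74.9 ff 0.0 t 7.475
d [0.0038 0.0269 0.1063] turn 0
t (243, 201, 72, 44) ((452.5325927734375, 238.79322814941406), (117.23660278320312, 229.3905792236328), 6.454726696014404)
t (301, 165, 14, 20) ((606.2532958984375, 152.51806640625), (61.623985290527344, 41.15561294555664), 0.7175354361534119)
t (238, 165, 52, 36) ((582.1417236328125, 278.49810791015625), (88.69825744628906, 154.84214782714844), 12.886038780212402)
s (350, 194, 50, 54) ((495.50433349609375, 264.2178955078125), (163.56866455078125, 135.48805236816406), 15.670831680297852)
w (150, 229, 350, 171) ((626.891357421875, 230.44451904296875), (220.42417907714844, 38.80624008178711), 88.49649047851562)
w (324, 177, 21, 22) ((553.3038330078125, 225.1558380126953), (34.28569412231445, 25.1483211517334), 16.486709594726562)
w (312, 92, 59, 104) ((494.4434814453125, 228.88673400878906), (145.51065063476562, 65.19049835205078), 16.20000457763672)
110 33 -4.9
125 37 -4.7
140 33 -4.6
155 36 -4.6
170 37 -4.3
185 40 -4.2
comp 2147 [ 406. -331.   60.] [ 568. -233.  189.]
cup 404 [663.  34.  60.] [745. 116. 153.]
mug 313 [ 689. -239.   60.] [ 781. -148.   97.]
```

View pics/w3.png

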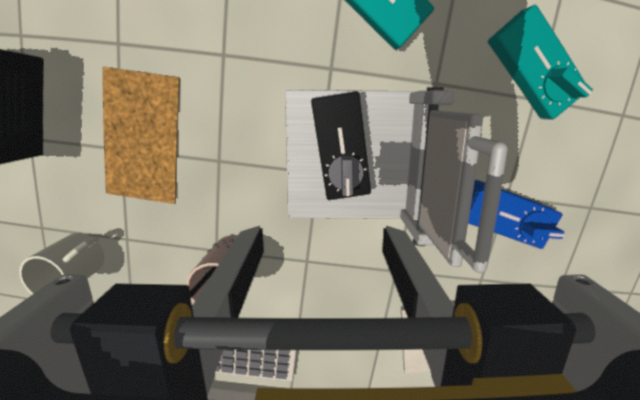

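The wrist view shows the black block at (340,147), with its long mark at (340,140) and its pointer at (347,185) on the +x side. The panel is upright on the right. Next I check the block's height and outline with depth and a second view.

Run:
```python
from h import *
w=cam('wrist'); t=cam('top'); s=cam('scene')
for n,c,b in(('w',w,(280,410,80,215)),('s',s,(325,400,180,260)),('t',t,(240,315,165,245))):
    g=np.stack(np.meshgrid(np.arange(b[0],b[1]),np.arange(b[2],b[3])),-1).reshape(-1,2); P=depth(c,g); I=c['img'][g[:,1],g[:,0]]
    m=(P[:,2]>34)&(P[:,2]<50)&(abs(P[:,0]-495)<100)&(abs(P[:,1]-229)<60); print(n,m.sum(),np.median(P[m,2]).round(1),cv2.minAreaRect(P[m][:,:2].astype(np.float32)))
    # white mark
    m2=m&(I.min(1)>110); print('mark',m2.sum(),P[m2].mean(0).round(1))
delta([482.9,225.5,14],3.425)
```

```text
w 4454 42.3 ((495.15966796875, 228.8123016357422), (149.3554229736328, 68.36140441894531), 16.09387969970703)
mark 217 [501.8 222.1  43.9]
s 1008 42.6 ((494.26812744140625, 229.81996154785156), (153.55270385742188, 67.84942626953125), 16.607568740844727)
mark 5 [476.6 224.7  42.7]
t 49 42.6 ((560.3623657226562, 248.45460510253906), (13.274663925170898, 65.16822814941406), 16.412721633911133)
mark 0 [nan nan nan]
pos [517.1 203.9 306.1] rot [-3.142 -0.    -3.014] j [ 0.31  0.26  1.34  0.    1.54 -1.39] F [-0.2 -0.2  0.6] gap 93.4 ff 0.0 t 7.775
d [0.0311 0.0258 0.2921] turn -0.156<stdin>:7: RuntimeWarning: Mean of empty slice.
  ret = um.true_divide(
```

Call:
arm_command --pt "1 0.0308 0.0263 0.02 0" --pt "1 0 0 0.04 -0.156" --pt "1 0 0 0.046 0" --pt "1 0 0 0.046 0" --pt "1 0 0 0.046 0" --pt "1 0 0 0.04 0" --pt "1 0 0 0.03 0" --pt "1 0 0 0.016 0" --pt "1 0 0 0.007 0" --pt "1 0 0 0 0"

```text
clock: 9.02
eef_pos: [483.6, 225.7, 15.7]
eef_rot: [3.142, 0.001, -2.859]
wrist_force: [0.0, -0.3, 0.2]
finger_gap: 93.8
finger_force: 0.0
```

Everything is clear, so I close on the block.

Call:
arm_command --pt "-1 0 0 0.001 0" --pt "-1 0 0 0 0" --pt "-1 0 0 0 0" --pt "-1 0 0 0 0" --pt "-1 0 0 0 0" --pt "-1 0 0 0 0" --newtons 40

```text
clock: 9.78
eef_pos: [483.6, 225.6, 14.6]
eef_rot: [3.141, 0.001, -2.859]
wrist_force: [-1.9, 0.1, 5.5]
finger_gap: 67.8
finger_force: 40.0
```

Call:
arm_command --pt "-1 0 0 -0.01 0" --pt "-1 0 0 -0.02 0" --pt "-1 0 0 -0.03 0" --pt "-1 0 0 -0.03 0" --pt "-1 0 0 0 0"

```text
clock: 10.4
eef_pos: [484.1, 225.8, 105.8]
eef_rot: [3.141, 0.003, -2.859]
wrist_force: [-0.6, 0.5, -7.8]
finger_gap: 67.6
finger_force: 40.0
```

Run:
```python
from h import *
delta([512,-82,110],3.14)
s=cam('scene'); cv2.imwrite('pics/s4.png',s['img'][60:340,150:520])
P=depth(s,np.stack(np.meshgrid(np.arange(290,480),np.arange(120,290)),-1).reshape(-1,2))
L=np.c_[(P[:,0]-499.7)*.9921+(P[:,1]-336.3)*.1253,-(P[:,0]-499.7)*.1253+(P[:,1]-336.3)*.9921]
for lo in range(125,200,15):
    m=(P[:,2]>lo)&(P[:,2]<=lo+15)&(abs(L[:,0])<72)&(abs(L[:,1])<30); print(lo,m.sum(),np.median(L[m,1]).round(1))
```

```text
pos [484.1 225.8 105.8] rot [ 3.141e+00  3.000e-03 -2.859e+00] j [ 0.37  0.37  1.68 -0.    1.09 -1.49] F [-0.6  0.5 -7.8] gap 67.6 ff 40.0 t 10.4
d [ 0.0589 -0.3033 -0.0044] turn 0.284
125 32 -4.7
140 41 -4.6
155 38 -4.4
170 36 -4.4
185 36 -4.3
```

View pics/s4.png

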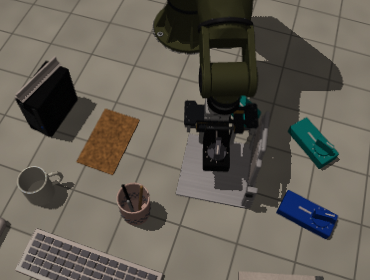

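The block is lifted and the panel is still upright. I carry it to the mat.

Call:
arm_command --pt "-1 0.006 -0.0303 0 0" --pt "-1 0.006 -0.0303 0 0" --pt "-1 0.006 -0.0303 0 0" --pt "-1 0.006 -0.0303 0 0" --pt "-1 0.006 -0.0303 0 0" --pt "-1 0.006 -0.0303 0 0" --pt "-1 0.006 -0.0303 0 0" --pt "-1 0.006 -0.0303 0 0" --pt "-1 0.006 -0.0303 0 0" --pt "-1 0.006 -0.0303 0 0" --pt "-1 0 0 0 0.105" --pt "-1 0 0 0 0.105" --pt "-1 0 0 0 0.104" --pt "-1 0 0 0 0" --pt "-1 0 0 0 0"

```text
clock: 12.32
eef_pos: [509.7, -82.1, 103.4]
eef_rot: [3.141, -0.001, 3.112]
wrist_force: [-0.4, -0.1, -6.2]
finger_gap: 67.6
finger_force: 40.0
```

Run:
```python
from h import *
delta([511.1,-82.1,11],3.11)
w=cam('wrist'); s=cam('scene')
for n,c in(('s',s),('w',w)):
    g=np.stack(np.meshgrid(np.arange(0,640),np.arange(0,400)),-1).reshape(-1,2); P=depth(c,g); I=c['img'][g[:,1],g[:,0]]
    m=(P[:,2]>122)&(P[:,2]<140)&(abs(P[:,0]-523)<100)&(abs(P[:,1]+82)<50)&(I.max(1)<45); print(n,m.sum(),np.median(P[m,2]).round(1) if m.sum() else'',cv2.minAreaRect(P[m][:,:2].astype(np.float32)) if m.sum() else '')
```

```text
pos [509.7 -82.1 103.4] rot [ 3.141e+00 -1.000e-03  3.112e+00] j [-0.23  0.34  1.73 -0.    1.08 -1.77] F [-0.4 -0.1 -6.2] gap 67.6 ff 40.0 t 12.325
d [-0.0015  0.      0.0924] turn 0.002
s 634 131.0 ((523.4494018554688, -76.68466186523438), (81.59724426269531, 148.68186950683594), 86.28771209716797)
w 14415 130.9 ((520.2318115234375, -82.52296447753906), (70.01866912841797, 147.11013793945312), 88.25485229492188)
```

Call:
arm_command --pt "-1 -0.0015 0 0.02 0" --pt "-1 0 0 0.03 0" --pt "-1 0 0 0.02 0" --pt "-1 0 0 0.01 0" --pt "-1 0 0 0.005 0" --pt "-1 0 0 0.002 0" --pt "-1 0 0 0 0" --pt "-1 0 0 0 0"

```text
clock: 13.42
eef_pos: [511.9, -82.4, 17.7]
eef_rot: [-3.141, 0.001, 3.11]
wrist_force: [0.3, 0.4, -5.9]
finger_gap: 67.8
finger_force: 40.0
```

Call:
arm_command --pt "-1 0 0 0.003 0" --pt "-1 0 0 0.002 0" --pt "-1 0 0 0.001 0" --pt "-1 0 0 0.001 0" --pt "-1 0 0 0 0"

```text
clock: 14.05
eef_pos: [511.7, -82.3, 10.6]
eef_rot: [-3.142, 0.0, 3.11]
wrist_force: [-5.2, 0.7, 1.8]
finger_gap: 67.6
finger_force: 40.0
```

Call:
arm_command --pt "1 0 0 0 0" --pt "1 0 0 0 0" --pt "1 0 0 0 0" --pt "1 0 0 0 0" --pt "1 0 0 -0.02 0" --pt "1 0 0 -0.05 0" --pt "1 0 0 -0.06 0" --pt "1 0 0 -0.04 0" --pt "1 0 0 0 0"

```text
clock: 15.18
eef_pos: [512.8, -82.6, 183.2]
eef_rot: [-3.14, 0.006, 3.11]
wrist_force: [0.4, -0.1, -1.0]
finger_gap: 93.8
finger_force: 0.0
```

```bash
cat > dial.py <<'E'
from h import *
w=cam('wrist')
g=np.stack(np.meshgrid(np.arange(0,640),np.arange(0,400)),-1).reshape(-1,2); P=depth(w,g); I=w['img'][g[:,1],g[:,0]]
near=(abs(P[:,0]-523)<110)&(abs(P[:,1]+82)<60)
m=near&(P[:,2]>30)&(P[:,2]<45); r=cv2.minAreaRect(P[m][:,:2].astype(np.float32)); print('block',m.sum(),np.median(P[m,2]).round(1),r)
m=near&(P[:,2]>66)&(P[:,2]<84)&(P[:,0]<610); print('grip',m.sum(),np.percentile(P[m,2],[10,50,90]).round(1)); G=cv2.minAreaRect(P[m][:,:2].astype(np.float32)); print(G)
q=P[m][:,:2]; ev,V=np.linalg.eigh(np.cov(q.T)); print('mean',q.mean(0).round(1),'axis deg',np.degrees(np.arctan2(V[1,1],V[0,1])).round(1))
m2=m&(I.min(1)>130); print('pointer',m2.sum(),P[m2].mean(0).round(1) if m2.any() else '')
m3=near&(P[:,2]>34)&(P[:,2]<46)&(I.min(1)>130); print('white lo',m3.sum(),P[m3].mean(0).round(1) if m3.any() else '')
uv=proj(w,[558,-82,40])[0]; x,y=int(np.clip(uv[0],100,540)),int(np.clip(uv[1],100,300)); 
import sys
cv2.imwrite(sys.argv[1],cv2.resize(w['img'][y-100:y+100,x-100:x+100],None,fx=2.5,fy=2.5)) if len(sys.argv)>1 else 0
delta([558,-83.5,46.5])
E
python3 dial.py pics/d5.png
```

```text
block 7296 38.2 ((522.8290405273438, -82.80996704101562), (68.29134368896484, 148.9724884033203), 88.095703125)
grip 675 [73.2 74.5 75.5]
((558.3556518554688, -84.02135467529297), (14.049273490905762, 50.29561996459961), 81.375244140625)
mean [556.5 -83.9] axis deg 171.4
pointer 448 [558.1 -84.6  74.8]
white lo 673 [545.  -91.4  42.8]
pos [512.  -82.4 181. ] rot [-3.141e+00  2.000e-03  3.110e+00] j [-0.23  0.25  1.64 -0.    1.25 -1.77] F [-0.1 -0.7 -0.6] gap 94.2 ff 0.0 t 15.225
d [-0.0458  0.0004  0.1346] turn 0
```

View pics/d5.png

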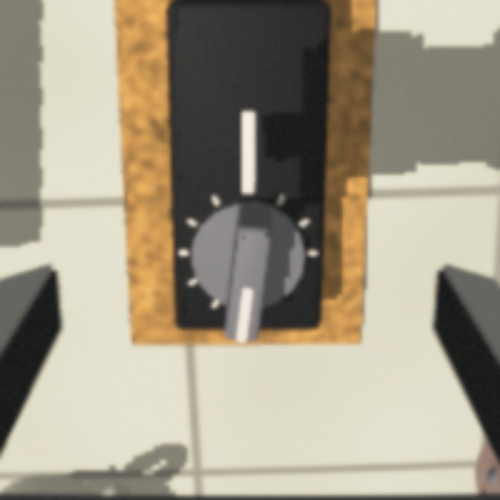

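The block lies flat on the mat: centre (522.8,-82.8), yaw -1.9°, top at 38 mm. In the crop the pointer is at (243,315), towards +x at -8.6°, and the long mark is at (248,150). The dial therefore needs 3.03 rad clockwise. Joint 6 has room for that in one turn, from about -1.64 to 1.39. I take the grip.

Call:
arm_command --pt "-0.15 -0.0461 0 0 0" --pt "-0.15 0 0 0 0.118" --pt "-0.15 0 0 0.03 0" --pt "-0.15 0 0 0.04 0" --pt "-0.15 0 0 0.035 0" --pt "-0.15 0 0 0.02 0" --pt "-0.15 0 0 0.008 0" --pt "-0.15 0 0 0 0" --pt "-0.15 0 0 0 0" --newtons 15

```text
clock: 16.35
eef_pos: [557.9, -83.8, 47.5]
eef_rot: [-3.142, 0.0, 2.992]
wrist_force: [0.0, 0.7, 0.5]
finger_gap: 39.6
finger_force: 0.0
```

Call:
arm_command --pt "-1 0 0 0 0" --pt "-1 0 0 0 0" --pt "-1 0 0 0 0" --pt "-1 0 0 0 0" --pt "-1 0 0 0 0.12" --pt "-1 0 0 0 0.15" --pt "-1 0 0 0 0.15" --pt "-1 0 0 0 0.15" --pt "-1 0 0 0 0.15" --pt "-1 0 0 0 0.15" --pt "-1 0 0 0 0.15" --pt "-1 0 0 0 0.15" --pt "-1 0 0 0 0"

```text
clock: 17.98
eef_pos: [558.1, -83.6, 47.4]
eef_rot: [3.141, 0.0, 1.823]
wrist_force: [3.4, 2.4, 0.2]
finger_gap: 13.7
finger_force: 15.0
```

Call:
arm_command --pt "-1 0 0 0 0.15" --pt "-1 0 0 0 0.15" --pt "-1 0 0 0 0.15" --pt "-1 0 0 0 0.15" --pt "-1 0 0 0 0.15" --pt "-1 0 0 0 0.15" --pt "-1 0 0 0 0.15" --pt "-1 0 0 0 0.15" --pt "-1 0 0 0 0.15" --pt "-1 0 0 0 0.15" --pt "-1 0 0 0 0.15" --pt "-1 0 0 0 0.15" --pt "-1 0 0 0 0.055" --pt "-1 0 0 0 0" --pt "-1 0 0 0 0" --pt "-1 0 0 0 0"

```text
clock: 19.98
eef_pos: [557.9, -84.0, 47.4]
eef_rot: [3.141, -0.0, -0.032]
wrist_force: [3.3, -2.7, 1.1]
finger_gap: 14.0
finger_force: 15.0
```

Now I release it, lift straight up and check.

Call:
arm_command --pt "-0.15 0 0 0 0" --pt "-0.15 0 0 0 0" --pt "-0.15 0 0 0 0" --pt "-0.15 0 0 -0.03 0" --pt "-0.15 0 0 -0.05 0" --pt "-0.15 0 0 -0.05 0" --pt "-0.15 0 0 -0.03 0" --pt "-0.15 0 0 0 0" --pt "-0.15 0 0 0 0"

```text
clock: 21.1
eef_pos: [557.2, -83.6, 205.9]
eef_rot: [-3.141, 0.002, -0.033]
wrist_force: [0.2, -0.4, -1.0]
finger_gap: 39.7
finger_force: 0.0
```

```bash
python3 dial.py pics/d6.png
python3 - <<'E'
from h import *
s=cam('scene')
P=depth(s,np.stack(np.meshgrid(np.arange(290,480),np.arange(120,290)),-1).reshape(-1,2))
L=np.c_[(P[:,0]-499.7)*.9921+(P[:,1]-336.3)*.1253,-(P[:,0]-499.7)*.1253+(P[:,1]-336.3)*.9921]
for lo in (125,155,185):
    m=(P[:,2]>lo)&(P[:,2]<=lo+15)&(abs(L[:,0])<72)&(abs(L[:,1])<30); print(lo,m.sum(),np.median(L[m,1]).round(1))
E
```

```text
block 5891 38.4 ((523.4407348632812, -82.67242431640625), (68.17550659179688, 149.02159118652344), 87.87579345703125)
grip 635 [73.6 74.8 75.7]
((558.1743774414062, -83.71099853515625), (13.40453815460205, 50.12321090698242), 88.25782775878906)
mean [559.4 -84. ] axis deg 178.8
pointer 437 [557.5 -84.9  74.9]
white lo 556 [548.7 -92.9  43.1]
pos [557.2 -83.6 205.6] rot [-3.141e+00  2.000e-03 -3.300e-02] j [-0.21  0.33  1.48  0.    1.33  1.39] F [-0.3 -0.1 -0.2] gap 39.4 ff 0.0 t 21.15
d [ 1.200e-03 -1.000e-04  1.591e-01] turn 0
125 31 -4.7
155 37 -4.5
185 38 -4.2
```

View pics/d6.png

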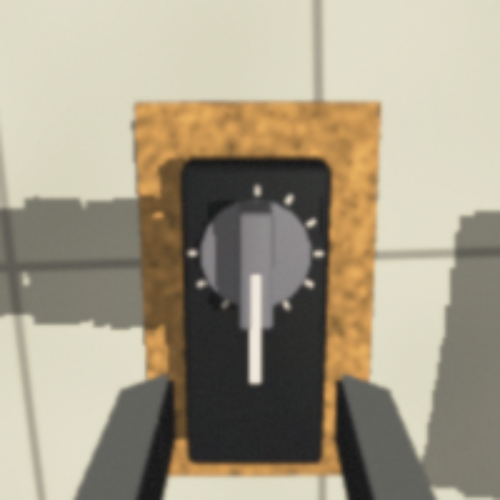

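In the crop the pointer line (255,300) runs straight into the long mark (255,355). The angles agree within 0.4°, the block is on the mat and released, and the panel is still upright.

```bash
python3 -c "
from h import *
print(ticket.sign_off())"
```

```text
the job is handed in; nothing more can be done
None
```

I handed the job in at about 21 s: the panel stands upright, the dimmer lies released on the mat, and its pointer is within about 0.4° of the long mark (my own measurements; no verdict was returned).

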